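# Press the glued-up block: home against the stop, down to contact, half a turn more

### The job

Set the glued-up block flat on the bed of the screw press and slide it in under the pressure plate until its end is against the back stop, centred between the columns and square to the stop. Then wind the handwheel down until the plate just touches the block, give it half a turn more to squeeze the springs (never three quarters of a turn or more), and let go. Leave everything else on the bench where it is.

Things in the scene. Friction and masses are not known exactly. Their poses are not given: they have to be found in the camera images.
- glued_block: The work: a pale wooden block glued up from two layers (thin dark glue line all round, 23 mm above its underside), 100 (its x) x 50 (its y) x 40 mm high, 0.1 to 0.2 kg. It starts lying flat on the bench to the robot's right, in a row with a pale dowel jig and a short square leg offcut, in any order. Origin: centre of its underside; both ends are alike.
- press: Bench screw press, fixed, ahead of the robot. Origin: on the bench under the screw's axis; x from the open front (robot side) to the back, y left, z up. Grey base 280 wide, x -160 to 90; flat steel bed 220 wide, 30 mm above the bench; two steel columns 24 mm thick at y +-122; fixed bridge on them, 60 deep, 290 wide, 176 to 224 above the bench; screw with handwheel on top.
- press_home (a point): Point on the bed's surface exactly under the screw's axis, 30 mm above the press's origin, same axes. The block is home when its centre is over this point, its length along x and its far end against the back stop.
- press_stop (a point): Middle of the foot of the back stop's front face: a low dark steel bar across the bed, 100 wide, 12 thick, 15 mm high, 50 mm behind press_home. Axes as press_home.
- plate_face (a point): Centre of the underside of the pressure plate: aluminium, 110 deep x 130 wide x 16 mm, hung on four springs with guide pins under the moving crosshead (50 deep x 284 wide, underside 40 mm above this point, 22 mm high). It touches the block when this point is 40 mm above the bed and starts 11 to 20 mm higher.
- knob_mid (a point): Middle of the handwheel's crank knob: upright, black, 25 mm thick, from 23 mm below this point to 22 above, turning freely on its own pin, 80 mm from the screw's axis. It goes down with the wheel (206 mm across, 16 mm thick rim, upper surface 24 mm below this point, hub 8 mm higher). 222 mm above plate_face while the plate hangs free. Nothing stands above the wheel; it overhangs the plate's front by 48 mm.
- press_wheel (a joint): Handwheel angle, rad, 0 to 17.5, growing clockwise seen from above, which winds wheel, crosshead and plate down 16 mm a turn (quick multi-start thread); it stays where it is left. At 0 the knob stands to the front (-x of the press) and the plate's face 68 mm above the bed; it starts at 3.2 to 6.6 and meets the 40 mm block at about 11.0. Turning takes about 2 N at the knob.
- press_plate (a joint): How far the plate's springs are squeezed, m: 0 while the plate hangs free, growing 16 mm per turn of the wheel once it rests on the block (half a turn: 0.008), up to 0.018; 2.2 N/mm in all. The tops of the four guide pins stand 6 mm proud of the crosshead when free and rise further out of it by this amount.
- dowel_jig: Bystander: dowel jig, a pale wooden block 34 x 90 x 50 mm high with three dark holes through it. Origin: centre of its underside. Leave it alone.
- leg_offcut: Bystander: offcut of a square leg, 44 x 44 mm, standing 60 mm high. Origin: centre of its underside. Leave it alone.
- sanding_cork: Bystander: cork sanding block 60 x 100 x 30 mm, lying left of the press. Origin: centre of its underside. Leave it alone.
- glue: Bystander: white glue bottle, 60 mm thick, 170 mm tall, left of the press. Origin: centre of its underside. Leave it alone.
- twine: Bystander: spool of twine 52 mm thick, 88 mm tall, left of the press. Origin: centre of its underside. Leave it alone.
- tape_measure: Bystander: yellow tape measure 68 x 36 x 62 mm high, left of the press. Origin: centre of its underside. Leave it alone.
Mind the look-alikes: they are no part of the job. Leave any blue or pink look-alike of the glued_block alone.

How it is judged:
By the outcome, as a careful person would: the job done as asked, in the order asked, and still so for the second after the job is handed in, with the robot touching nothing.
It also fails if it takes over 72 s, if anything falls off the work surface, if the arm or the gripper's body presses on something with over 40 N, if the wrist force passes 120 N, or if a joint passes its speed limit or range.

### The arm

A 6-joint arm with a two-finger parallel gripper is mounted at the origin on the work surface. World frame = base frame: x ahead of the robot, y to its left, z up, the work surface at z = 0. Lengths are in m, angles in rad, forces in N, time in s.
With the tool pointing down it reaches from about 0.35 to 0.975 m from the base axis. Payload 4.9 kg.
Tool frame: the origin (TCP) lies between the finger pads; the fingertips stand 25 mm ahead of it and the grasp point (between the pads) lies 6 mm ahead of it; z points along the fingers, y is the line along which they close (so a half turn about z gives the same grasp; the last joint's range is limited). The gripper opens to 85 mm and grips with 20 to 120 N. Pads are 22 mm wide; open, the fingers measure 114 mm over their backs; the gripper's body (76 mm by 85 mm) begins 54 mm behind the grasp point. The pads swing forward as they close: fully open they stand 13 mm farther back than shut.
Start: joints at [-1.347, 0.053, 1.613, -0, 1.476, -0.119], TCP at [0.21, -0.589, 0.256] pointing down, gripper open.
Joint ranges: [-3.01, 3.01], [-1.01, 2.22], [0.06, 2.58], [-1.02, 4.17], [0.09, 2.62], [-3.14, 3.14]. Speed limits (rad/s): [2.57, 2.57, 3.14, 3.14, 3.14, 3.14].

### API

Orientations are given as a unit quaternion [w, x, y, z].
In Python, from plant import manip gives the robot as it stands.
- The arm moves only by the shell command python3 -m inch 'ROWS'. ROWS is JSON, a list of rows, each a list of 3 entries, a list of its own where there are three numbers: the shift along the tool's x, y, z in m, then the turn, a rotation vector about the tool's x, y, z in rad, then the opening, from 0 (shut) to 1 (fully open). A call has 1 to 8 rows; each row shifts and turns the commanded pose from where the row before left it, along the tool's axes as they then stand; what a row does not reach is not made up. A row lasts 1/10 s, in which the tool goes at most 50 mm and 8.59 degrees, less where a joint would pass 70% of its speed; a pose out of reach is approached as far as the arm can. A call with a gripper value outside its range is refused whole. The fingers move at their own pace and stop on an object; the grip force is fixed at half the most. Time passes only in rows, so rows that do not move let the fingers close. It gives the time, the measured TCP pose, the force, the opening and the grip force at its end, in the units of the state.
- manip.state(): the state, without advancing time (a new reading comes with each control period).
- manip.grab_frame(name): name is "scene" or "top" or "wrist"; returns (picture, depth): 384x512x3 uint8, red, green, blue; 384x512 float32, m along the optical axis (not along the pixel's ray), 0 where there is no reading.
- manip.camera_params(name): a dict with "camera_matrix" (3x3 intrinsics, pixels), "k1" (the pictures are not rectified: a ray, as slopes to the right and down, at radius r is drawn at 1 + k1 r^2 times it, then the intrinsics apply), "rvec" (rotation vector, rad) and "tvec" (3), from world to camera coordinates, as OpenCV has them. Camera axes: x right, y down, z forward; pixel columns grow to the right and rows downward; lengths in m; the calibration is good to about 2 mm. A picture is of the moment at which its call begins: read the wrist's pose just before it. camera_params takes no time and is no camera call; for the wrist camera it gives the pose at the moment of the call.
- manip.job_done(): hands the job in; it is judged then, once.
Trained networks look in the newest picture that a camera, given by its name, has taken for a name from the list of things; names that differ only in an ending like _2 or _b are one class to them, and where a whole thing is asked for, a point or a joint stands for the part that bears it (a point fixed in the world has none). Each returns a list of dicts, best first, with "score" (0 to 1); they miss things now and then, are a little off and sometimes report something else, mostly with a low value. They report only what shows in the picture. A call takes as long as a camera call. They do not tell look-alikes from the thing itself.
- manip.look_for(camera, label): "point" ([x, y, z] in m, in world coordinates, good to about 4 mm: the middle of the surface that is visible of it).
The state is a dict: "time": time; "joint_pos": joint angles; "joint_vel": joint speeds; "joint_efforts": joint torques, N m; "tool_pos": TCP position; "tool_rot": TCP orientation; "contact_force": force on the tool from outside, world axes, zero at the start; "ft_torque": the same for the moment, N m; "gripper_width": opening from 0.0 (shut) to 1.0 (fully open); "grasp_force": force on a finger pad.
Only numpy, scipy, OpenCV 4.12 (cv2) and the standard library are available. Lean on these libraries where they do the work, as an engineer would, in place of code of your own. Each camera call takes 0.05 s, during which the arm holds its last target. There are 200 camera calls.

## Working session

There is one attempt and no reset: what is moved stays moved. The work goes in short steps, Python scripts to look and compute and a shell command to move; the robot and the scene stay as the last step left them, time stands still between calls to the robot, and variables do not carry over. Pictures are saved under pics/ and viewed, at most 10 in all, crops included, and the job is handed in when it is done.

```bash
mkdir -p pics; cat > h.py <<'E'
import numpy as np, cv2
from scipy.spatial.transform import Rotation as R
from plant import manip
def cam(n):
    p=manip.camera_params(n); return np.array(p["camera_matrix"]),p["k1"],R.from_rotvec(np.ravel(p["rvec"])).as_matrix(),np.ravel(p["tvec"])
def cloud(n):
    K,k1,Rm,t=cam(n); im,d=manip.grab_frame(n)
    v,u=np.mgrid[0:384,0:512].astype(float)
    pts=np.stack([u.ravel(),v.ravel()],1)[:,None]
    s=cv2.undistortPoints(pts,K,np.array([k1,0,0,0.]))[:,0].reshape(384,512,2)
    P=np.dstack([s[...,0]*d,s[...,1]*d,d]); W=(P-t)@Rm
    W[d<=0]=np.nan
    return im,W
def save(im,f): cv2.imwrite('pics/'+f,im[...,::-1])
def st():
    s=manip.state(); print('t',round(s['time'],2),'p',np.round(s['tool_pos'],4),'q',np.round(s['tool_rot'],4),'F',np.round(s['contact_force'],1),'w',round(s['gripper_width'],3),'g',round(float(np.max(s['grasp_force'])),1)); return s
E
python3 - <<'E'
from h import *
s=st()
q=s['tool_rot'];print(np.round(R.from_quat([q[1],q[2],q[3],q[0]]).as_matrix(),3))
i1,W1=cloud('scene');i2,W2=cloud('top')
np.savez('a.npz',i1=i1,W1=W1,i2=i2,W2=W2)
save(np.vstack([i1,i2])[:, :],'tmp.png')
save(i1,'scene.png');save(i2,'top.png')
for c in('scene','top'):
  for n in('glued_block','dowel_jig','leg_offcut','press','press_stop','plate_face','knob_mid'):
    print(c,n,[(np.round(r['point'],3).tolist(),round(r['score'],2)) for r in manip.look_for(c,n)][:4])
E
```

```text
t 0.0 p [ 0.2099 -0.5881  0.2551] q [-0.001   0.9854  0.1705 -0.    ] F [-0.2 -0.1 -0.4] w 1.001 g 0.0
[[ 0.942  0.336 -0.   ]
 [ 0.336 -0.942  0.002]
 [ 0.    -0.002 -1.   ]]
scene glued_block [([0.527, -0.259, 0.036], 0.79), ([0.494, -0.375, 0.038], 0.79), ([0.357, -0.121, 0.038], 0.77), ([0.324, -0.374, 0.038], 0.72)]
scene dowel_jig [([0.638, -0.285, 0.046], 0.75)]
scene leg_offcut [([0.412, -0.284, 0.048], 0.73)]
scene press [([0.636, 0.038, 0.133], 0.85), ([0.654, -0.028, 0.309], 0.65)]
scene press_stop [([0.635, 0.039, 0.136], 0.57)]
scene plate_face [([0.635, 0.041, 0.134], 0.19)]
scene knob_mid [([0.658, -0.03, 0.31], 0.67)]
top glued_block [([0.51, -0.254, 0.04], 0.86), ([0.304, -0.369, 0.037], 0.68), ([0.366, -0.113, 0.041], 0.65), ([0.478, -0.376, 0.04], 0.57)]
top dowel_jig [([0.619, -0.291, 0.051], 0.7), ([0.444, 0.304, 0.059], 0.17)]
top leg_offcut [([0.395, -0.283, 0.066], 0.58)]
top press [([0.581, 0.045, 0.149], 0.73)]
top press_stop [([0.576, 0.039, 0.147], 0.7)]
top plate_face [([0.586, 0.04, 0.103], 0.55)]
top knob_mid []
```

View pics/scene.png

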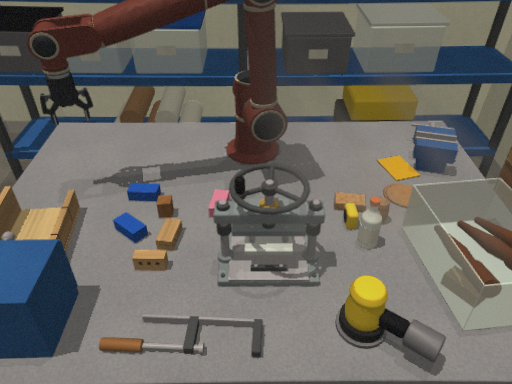

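View pics/top.png

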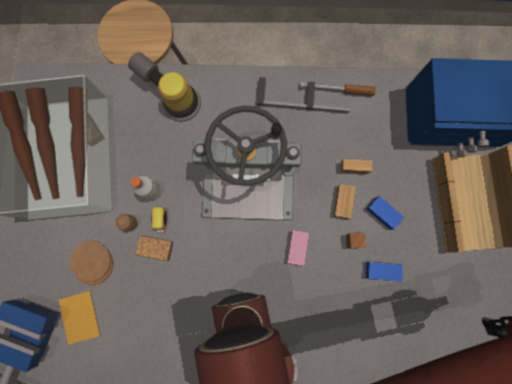

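The scene view shows the following candidates for the glued block, as scene pixel / top pixel:
- Pale block: (169,234) / (345,201)
- Blue look-alikes: (144,191) and (130,226) / (385,271) and (386,212)
- Pink look-alike: (218,203) / (298,248)
- Dowel jig, with holes: (150,260) / (357,166)
- Leg offcut: (165,206) / (357,240)

I choose the pale block at top (345,201). The press is at top (247,165) with its knob at (277,130).

```bash
python3 - <<'E'
from h import *
a=np.load('a.npz');i1,W1,i2,W2=a['i1'],a['W1'],a['i2'],a['W2']
crop=lambda i,u,v,n=36:cv2.resize(i[v-n:v+n,u-n:u+n],(390,390),interpolation=cv2.INTER_CUBIC)
save(np.hstack([crop(i1,165,234),crop(i2,345,201)]),'crop.png')
def rect(W,c,r,z0,z1):
    m=(np.hypot(W[...,0]-c[0],W[...,1]-c[1])<r)&(W[...,2]>z0)&(W[...,2]<z1); P=W[m]
    b=cv2.minAreaRect(P[:,:2].astype(np.float32)); return m.sum(),np.round(b[0],4),np.round(b[1],4),round(b[2],1),np.round(np.median(P[:,2]),4),np.round(P[:,:2].mean(0),4)
for nm,W in(('s',W1),('t',W2)):
    print(nm,'block',rect(W,(.515,-.255),.075,.03,.046))
    m=(np.abs(W[...,0]-.6)<.25)&(np.abs(W[...,1]-.04)<.19)&(W[...,2]>.01)
    h,e=np.histogram(W[m][:,2],np.arange(.01,.36,.01)); print(dict(zip(np.round(e,2).tolist(),h.tolist())))
    for lo,hi in((.022,.038),(.215,.232),(.26,.295),(.296,.36)): 
        try: print(lo,rect(W,(.6,.04),.2,lo,hi))
        except Exception as x: print(x)
E
```

```text
s block (np.int64(437), array([ 0.5099, -0.2577]), array([0.0514, 0.1061]), 81.8, np.float64(0.0393), array([ 0.5145, -0.2572]))
{0.01: 571, 0.02: 2283, 0.03: 1187, 0.04: 358, 0.05: 59, 0.06: 51, 0.07: 65, 0.08: 136, 0.09: 207, 0.1: 771, 0.11: 61, 0.12: 88, 0.13: 303, 0.14: 546, 0.15: 409, 0.16: 25, 0.17: 4, 0.18: 292, 0.19: 318, 0.2: 515, 0.21: 707, 0.22: 304, 0.23: 32, 0.24: 32, 0.25: 15, 0.26: 26, 0.27: 373, 0.28: 1272, 0.29: 71, 0.3: 36, 0.31: 31, 0.32: 59, 0.33: 16, 0.34: 0}
0.022 (np.int64(2784), array([0.5899, 0.0416]), array([0.233 , 0.2917]), 0.1, np.float64(0.0293), array([0.6411, 0.0398]))
0.215 (np.int64(575), array([0.6122, 0.0433]), array([0.2779, 0.0703]), 89.2, np.float64(0.2213), array([0.6105, 0.0401]))
0.26 (np.int64(1716), array([0.6158, 0.0422]), array([0.2035, 0.2008]), 89.1, np.float64(0.2834), array([0.6254, 0.0432]))
0.296 (np.int64(157), array([ 0.6239, -0.0019]), array([0.0227, 0.098 ]), 34.8, np.float64(0.3189), array([ 0.6486, -0.0314]))
t block (np.int64(550), array([ 0.513 , -0.2584]), array([0.0506, 0.1008]), 81.1, np.float64(0.0395), array([ 0.5121, -0.2576]))
{0.01: 367, 0.02: 2630, 0.03: 1398, 0.04: 203, 0.05: 12, 0.06: 18, 0.07: 25, 0.08: 22, 0.09: 59, 0.1: 294, 0.11: 8, 0.12: 17, 0.13: 53, 0.14: 70, 0.15: 4, 0.16: 0, 0.17: 6, 0.18: 70, 0.19: 62, 0.2: 669, 0.21: 922, 0.22: 315, 0.23: 3, 0.24: 0, 0.25: 0, 0.26: 7, 0.27: 357, 0.28: 1671, 0.29: 59, 0.3: 11, 0.31: 17, 0.32: 67, 0.33: 15, 0.34: 0}
0.022 (np.int64(3240), array([0.5793, 0.0426]), array([0.2907, 0.2505]), 88.7, np.float64(0.029), array([0.5234, 0.0389]))
0.215 (np.int64(824), array([0.6134, 0.0403]), array([0.2795, 0.0646]), 89.6, np.float64(0.2185), array([0.6105, 0.0388]))
0.26 (np.int64(2082), array([0.6135, 0.0413]), array([0.2009, 0.2033]), 14.4, np.float64(0.2826), array([0.6093, 0.044 ]))
0.296 (np.int64(117), array([ 0.6446, -0.0312]), array([0.0228, 0.0219]), 30.6, np.float64(0.3266), array([ 0.6421, -0.0311]))
```

View pics/crop.png

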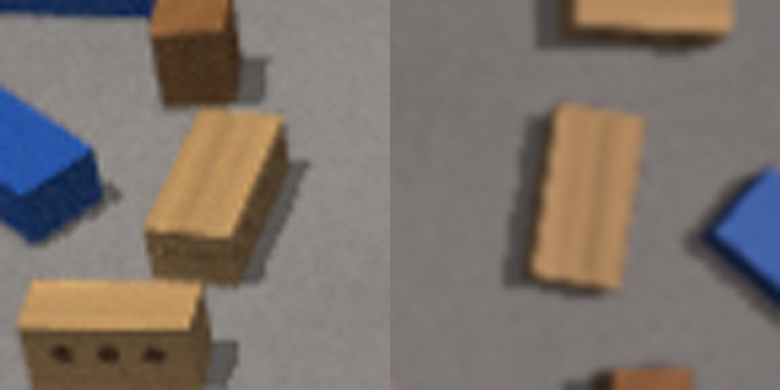

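The crop shows the pale 50 x 100 block with its faint glue line in the left panel at about (195,250). The jig has holes and the offcut is brown, so the choice holds. Next I work out the tilted grasp.

```bash
cat >> h.py <<'E'
def tgt(yaw,tilt):
    f=np.array([np.cos(yaw),np.sin(yaw),0]);d=np.array([0,0,-1.]);
    z=d*np.cos(tilt)+f*np.sin(tilt);x=f*np.cos(tilt)-d*np.sin(tilt);return np.stack([x,np.cross(z,x),z],1)
def plan(p,Rt):
    s=st();q=s['tool_rot'];R0=R.from_quat([q[1],q[2],q[3],q[0]]).as_matrix()
    rv=R.from_matrix(R0.T@Rt).as_rotvec();print('turn',np.round(rv,4),'|',round(np.linalg.norm(rv),3),'then shift',np.round(Rt.T@(np.array(p)-s['tool_pos']),4))
E
python3 - <<'E'
from h import *
y=np.radians(-8.9);Rt=tgt(y,np.radians(30));f=np.array([np.cos(y),np.sin(y),0])
p=np.array([.5125,-.258,.033])-.016*f
plan(p-.1*Rt[:,2],Rt)
E
```

```text
t 0.8 p [ 0.2101 -0.5886  0.2563] q [ 0.      0.9853  0.1706 -0.    ] F [-0.3 -0.7 -0.3] w 1.001 g 0.0
turn [-0.1304  0.5126  0.4866] | 0.719 then shift [ 0.0889 -0.3734  0.2092]
```

```bash
python3 -m inch '[[[0,0,0],[-0.0261,0.1025,0.0973],1],[[0,0,0],[-0.0261,0.1025,0.0973],1],[[0,0,0],[-0.0261,0.1025,0.0973],1],[[0,0,0],[-0.0261,0.1025,0.0973],1],[[0,0,0],[-0.0261,0.1025,0.0973],1],[[0.008,-0.034,0.019],[0,0,0],1],[[0.008,-0.034,0.019],[0,0,0],1],[[0.008,-0.034,0.019],[0,0,0],1]]' && python3 -m inch '[[[0.008,-0.034,0.019],[0,0,0],1],[[0.008,-0.034,0.019],[0,0,0],1],[[0.008,-0.034,0.019],[0,0,0],1],[[0.008,-0.034,0.019],[0,0,0],1],[[0.008,-0.034,0.019],[0,0,0],1],[[0.008,-0.034,0.019],[0,0,0],1],[[0,0,0],[0,0,0],1],[[0,0,0],[0,0,0],1]]'
python3 - <<'E'
from h import *
y=np.radians(-8.9);Rt=tgt(y,np.radians(30));f=np.array([np.cos(y),np.sin(y),0])
im,W=cloud('wrist');save(im,'w1.png')
m=(np.hypot(W[...,0]-.51,W[...,1]+.258)<.08)&(W[...,2]>.034)&(W[...,2]<.046);P=W[m]
print(m.sum(),cv2.minAreaRect(P[:,:2].astype(np.float32)),np.median(P[:,2]))
p=np.array([.5125,-.258,.033])-.016*f
plan(p,Rt)
E
```

```text
time: 1.6
tool_pos: [0.2746, -0.4947, 0.2185]
tool_rot: [0.02, 0.963, -0.076, 0.258]
contact_force: [0.5, 0.2, 0.1]
gripper_width: 1.006
grasp_force: 0.0
time: 2.4
tool_pos: [0.4037, -0.3085, 0.144]
tool_rot: [0.02, 0.963, -0.074, 0.258]
contact_force: [-0.5, 0.0, 1.0]
gripper_width: 1.0
grasp_force: 0.0
8657 ((0.5067654252052307, -0.28404662013053894), (0.1062321588397026, 0.10054106265306473), 80.70694732666016) 0.041423721664473195
t 2.45 p [ 0.4036 -0.3096  0.1447] q [ 0.0206  0.963  -0.0746  0.2582] F [0.1 0.9 0.4] w 1.001 g 0.0
turn [ 0.0008 -0.0004  0.0009] | 0.001 then shift [ 0.0166 -0.0678  0.1386]
```

View pics/w1.png

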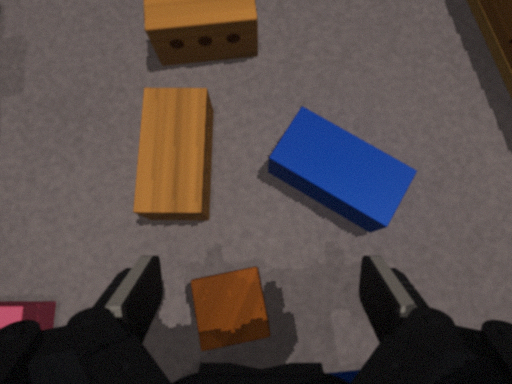

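The wrist view shows the pale block at (175,150), the leg below it at (230,308), the jig at (200,30) and the blue look-alike at (345,170).

```bash
python3 -m inch '[[[0.0056,-0.0226,0],[0,0,0],1],[[0.0055,-0.0226,0],[0,0,0],1],[[0.0055,-0.0226,0],[0,0,0],1],[[0,0,0.02],[0,0,0],1],[[0,0,0.02],[0,0,0],1],[[0,0,0],[0,0,0],1]]'
python3 - <<'E'
from h import *
im,W=cloud('wrist')
m=(np.hypot(W[...,0]-.51,W[...,1]+.258)<.07)&(W[...,2]>.036)&(W[...,2]<.046)&(im[...,0]>im[...,2]*1.3);P=W[m]
b=cv2.minAreaRect(P[:,:2].astype(np.float32));print(m.sum(),b,np.median(P[:,2]))
y=np.radians(-8.9);Rt=tgt(y,np.radians(30));f=np.array([np.cos(y),np.sin(y),0])
p=np.array([.5125,-.258,.033])-.016*f
plan(p,Rt)
E
```

```text
time: 3.05
tool_pos: [0.4472, -0.248, 0.1162]
tool_rot: [0.019, 0.963, -0.076, 0.257]
contact_force: [1.0, 0.3, -0.9]
gripper_width: 0.999
grasp_force: 0.0
11233 ((0.5112873315811157, -0.2566142678260803), (0.05020454153418541, 0.09971234202384949), 81.00242614746094) 0.041323517288091485
t 3.1 p [ 0.4474 -0.2483  0.1173] q [ 0.0197  0.9632 -0.0757  0.2572] F [-0.6  0.4  0.4] w 1.003 g 0.0
turn [-0.0002  0.0018 -0.0015] | 0.002 then shift [ 0.001  -0.0005  0.098 ]
```

```bash
python3 -m inch '[[[0,-0.0015,0.03],[0,0,0],1],[[0,0,0.03],[0,0,0],1],[[0,0,0.025],[0,0,0],1],[[0,0,0.012],[0,0,0],1],[[0,0,0],[0,0,0],1],[[0,0,0],[0,0,0],0],[[0,0,0],[0,0,0],0],[[0,0,0],[0,0,0],0]]' && python3 -m inch '[[[0,0,0],[0,0,0],0],[[0,0,0],[0,0,0],0],[[0,0,0],[0,0,0],0],[[0,0,0],[0,0,0],0]]'
```

```text
time: 3.9
tool_pos: [0.4965, -0.2545, 0.0357]
tool_rot: [0.021, 0.963, -0.075, 0.259]
contact_force: [-0.6, 0.4, -0.9]
gripper_width: 0.576
grasp_force: 62.5
time: 4.3
tool_pos: [0.4965, -0.2545, 0.0357]
tool_rot: [0.021, 0.963, -0.075, 0.259]
contact_force: [-6.0, 0.1, 6.6]
gripper_width: 0.573
grasp_force: 63.8
```

```bash
python3 -m inch '[[[0.01,0,-0.0173],[0,0,0],0],[[0.02,0,-0.0346],[0,0,0],0],[[0.02,0,-0.0346],[0,0,0],0],[[0.015,0,-0.026],[0,0,0],0],[[0,0,0],[0,0,0],0]]'
python3 - <<'E'
from h import *
a=np.load('a.npz');W2=a['W2'];W1=a['W1']
# base side edges & front edge from top; columns' sides
for nm,W in (('s',W1),('t',W2)):
    m=(W[...,2]>.012)&(W[...,2]<.04)&(W[...,0]>.45)&(W[...,0]<.72)&(abs(W[...,1]-.042)<.16)
    P=W[m]
    for lo,hi in((.455,.49),(.49,.52),(.52,.55),(.55,.58),(.58,.62),(.62,.66),(.66,.7)):
        Q=P[(P[:,0]>lo)&(P[:,0]<hi)]
        if len(Q)>20: print(nm,lo,np.round([Q[:,1].min(),Q[:,1].max(),Q[:,1].mean()],4),len(Q))
    for lo in np.arange(-.1,.18,.04):
        Q=P[(P[:,1]>lo)&(P[:,1]<lo+.04)]
        if len(Q)>20: print(nm,'y',round(lo,2),np.round([Q[:,0].min(),Q[:,0].max()],4))
plan([.42,.042,.16],tgt(np.radians(-1),np.radians(30)))
E
```

```text
time: 4.8
tool_pos: [0.4983, -0.2556, 0.1707]
tool_rot: [0.024, 0.962, -0.074, 0.262]
contact_force: [0.6, -1.8, -0.5]
gripper_width: 0.576
grasp_force: 63.0
s 0.52 [-0.076   0.1686  0.0421] 133
s 0.55 [-0.0984  0.1622  0.0408] 222
s 0.58 [-0.1043  0.1875  0.0317] 443
s 0.62 [-0.1007  0.1864  0.0412] 1000
s 0.66 [-0.1002  0.1821  0.0383] 1126
s y -0.1 [0.4652 0.7038]
s y -0.06 [0.5336 0.7042]
s y -0.02 [0.6107 0.7046]
s y 0.02 [0.6124 0.7049]
s y 0.06 [0.6147 0.7055]
s y 0.1 [0.5336 0.7062]
s y 0.14 [0.4731 0.706 ]
s y 0.18 [0.6004 0.6892]
t 0.455 [-0.0967  0.1832  0.0427] 1034
t 0.49 [-0.0962  0.1814  0.0412] 862
t 0.52 [-0.0958  0.1825  0.0432] 853
t 0.55 [-0.0956  0.1809  0.0374] 587
t 0.58 [-0.1035  0.1871  0.029 ] 327
t 0.66 [-0.0974  0.1469  0.014 ] 30
t y -0.1 [0.4536 0.7033]
t y -0.06 [0.4537 0.703 ]
t y -0.02 [0.4542 0.7021]
t y 0.02 [0.4545 0.5567]
t y 0.06 [0.4554 0.5616]
t y 0.1 [0.4554 0.7062]
t y 0.14 [0.4558 0.7063]
t y 0.18 [0.4579 0.6195]
t 4.8 p [ 0.4983 -0.2556  0.1707] q [ 0.0236  0.9618 -0.0741  0.2624] F [ 0.6 -1.8 -0.5] w 0.576 g 63.0
turn [ 0.0752 -0.0092 -0.1161] | 0.139 then shift [-0.0776 -0.2962 -0.0325]
```

```bash
python3 -m inch '[[[-0.0097,-0.037,-0.004],[0.0376,-0.0046,-0.058],0],[[-0.0097,-0.037,-0.004],[0.0376,-0.0046,-0.058],0],[[-0.0097,-0.037,-0.004],[0,0,0],0],[[-0.0097,-0.037,-0.004],[0,0,0],0],[[-0.0097,-0.037,-0.004],[0,0,0],0],[[-0.0097,-0.037,-0.004],[0,0,0],0],[[-0.0097,-0.037,-0.004],[0,0,0],0],[[-0.0097,-0.037,-0.004],[0,0,0],0]]' && python3 -m inch '[[[0,0,0],[0,0,0],0],[[0,0,0],[0,0,0],0]]'
python3 - <<'E'
from h import *
im,W=cloud('wrist');np.savez('w2.npz',im=im,W=W);save(im,'w2.png')
C=np.array([.6147,.042]);y=-.0096;f=np.array([np.cos(y),np.sin(y)])
plan([*(C-f*(.113+.0157)),.03+.0357+.0],tgt(y,np.radians(30)))
E
```

```text
time: 5.6
tool_pos: [0.4239, 0.0466, 0.1527]
tool_rot: [-0.002, 0.967, -0.01, 0.253]
contact_force: [0.1, 0.5, -2.5]
gripper_width: 0.574
grasp_force: 63.1
time: 5.8
tool_pos: [0.4247, 0.0465, 0.1532]
tool_rot: [-0.002, 0.967, -0.008, 0.253]
contact_force: [-0.4, -0.9, -1.5]
gripper_width: 0.577
grasp_force: 63.3
t 5.85 p [0.4251 0.0454 0.1536] q [-0.0014  0.9673 -0.0089  0.2536] F [-0.  -0.6 -1.8] w 0.573 g 63.3
turn [-0.0029  0.0108 -0.0096] | 0.015 then shift [0.0088 0.0016 0.1066]
```

View pics/w2.png

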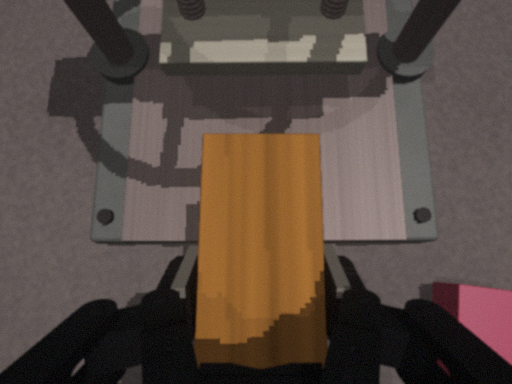

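The wrist view shows the block square in the grip at (262,240), with the bed and plate beyond it (plate edge at row 65, columns at 122 and 405). I measure the block in the hand before placing it.

```bash
python3 - <<'E'
from h import *
a=np.load('w2.npz');im,W=a['im'],a['W'];I=im.astype(int)
o=(I[...,0]>I[...,2]*1.5)&(I[...,0]>I[...,1]*1.15)&(W[...,2]>.12)
v,u=np.where(o); o[:, :195]=0;o[:,330:]=0
P=W[o];print(len(P),np.median(P[:,2]))
A=np.c_[P[:,:2],np.ones(len(P))];top=P[abs(P[:,2]-np.median(P[:,2]))<.008]
print(np.linalg.lstsq(np.c_[top[:,:2],np.ones(len(top))],top[:,2],rcond=None)[0])
print(cv2.minAreaRect(top[:,:2].astype(np.float32)))
b=(abs(W[...,2]-.03)<.006)&(W[...,0]>.46)&(W[...,0]<.56);B=W[b];print('bed',np.median(B[:,2]))
g=(W[...,2]<.04)&(W[...,2]>.015)&(W[...,0]>.45)&(W[...,0]<.56);B=W[g]
for lo in(.46,.48,.5,.52):
  Q=B[(B[:,0]>lo)&(B[:,0]<lo+.02)];print(lo,Q[:,1].min(),Q[:,1].max())
for lo in(-.08,-.05,.11,.14):
  Q=B[(B[:,1]>lo)&(B[:,1]<lo+.03)];print(lo,Q[:,0].min())
p=(W[...,2]>.06)&(W[...,2]<.13)&(W[...,0]>.5)&(abs(W[...,1]-.042)<.06);Q=W[p];print('plate',Q[:,0].min(),Q[:,2].min(),Q[:,1].min(),Q[:,1].max())
E
```

```text
29599 0.1586305087105206
[-0.01279969  0.00758441  0.16394211]
((0.44375407695770264, 0.04611343890428543), (0.052781954407691956, 0.0927233025431633), 88.93064880371094)
bed 0.03136007420747282
0.46 -0.09442246064356982 0.18418428400036194
0.48 -0.09431991585709064 0.18403447821950683
0.5 -0.09431380475759582 0.1835483658294661
0.52 -0.09463866455841785 0.1835734042427596
-0.08 0.4516131636111141
-0.05 0.4519499881599405
0.11 0.4537546086928809
0.14 0.45402960167837614
plate 0.5561781889022553 0.08779969199897032 -0.017994114827043765 0.10199613882877226
```

```bash
python3 -m inch '[[[0,0,0],[-0.003,0.0108,-0.0096],0],[[0.0011,0.0003,0.026],[0,0,0],0],[[0.0011,0.0003,0.026],[0,0,0],0],[[0.0011,0.0003,0.026],[0,0,0],0],[[0.0006,0.0004,0.016],[0,0,0],0],[[0,0,0.006],[0,0,0],0],[[0,0,0],[0,0,0],0]]'; python3 - <<'E'
from h import *
C=np.array([.6147,.042]);y=-.0096;f=np.array([np.cos(y),np.sin(y)])
plan([*(C-f*(.118+.0157)),.03+.0357+.0],tgt(y,np.radians(30)))
E
```

```text
time: 6.55
tool_pos: [0.4789, 0.0425, 0.0693]
tool_rot: [0.002, 0.966, -0.006, 0.259]
contact_force: [-0.1, -0.5, -1.8]
gripper_width: 0.576
grasp_force: 63.3
t 6.55 p [0.4789 0.0425 0.0693] q [ 0.0015  0.966  -0.0061  0.2585] F [-0.1 -0.5 -1.8] w 0.576 g 63.3
turn [ 0.0013  0.0006 -0.0028] | 0.003 then shift [ 0.     -0.0008  0.0042]
```

```bash
python3 -m inch '[[[-0.0009,-0.0004,0.0016],[0,0,0],0],[[-0.0008,0,0.0013],[0,0,0],0],[[0,0,0],[0,0,0],0]]' ;python3 -m inch '[[[-0.0005,0,0.0009],[0,0,0],0],[[0,0,0],[0,0,0],0]]'
```

```text
time: 6.85
tool_pos: [0.4794, 0.044, 0.0678]
tool_rot: [0.001, 0.965, -0.005, 0.26]
contact_force: [-0.6, 0.7, -1.7]
gripper_width: 0.575
grasp_force: 63.3
time: 7.05
tool_pos: [0.4793, 0.0441, 0.0664]
tool_rot: [0.001, 0.966, -0.005, 0.26]
contact_force: [-0.4, -0.5, -1.2]
gripper_width: 0.577
grasp_force: 63.3
```

```bash
python3 -m inch '[[[-0.0006,0.001,0.001],[0,0,0],0],[[0,0,0],[0,0,0],0]]';python3 -m inch '[[[-0.0006,0,0.001],[0,0,0],0],[[0,0,0],[0,0,0],0]]'
```

```text
time: 7.25
tool_pos: [0.4798, 0.0431, 0.0657]
tool_rot: [0.001, 0.965, -0.005, 0.261]
contact_force: [-0.4, 2.4, 0.9]
gripper_width: 0.576
grasp_force: 63.5
time: 7.45
tool_pos: [0.4805, 0.0431, 0.0656]
tool_rot: [0.001, 0.965, -0.005, 0.261]
contact_force: [-5.4, 1.8, 9.1]
gripper_width: 0.574
grasp_force: 64.6
```

```bash
python3 -m inch '[[[0,0,0],[0,0,0],1],[[0,0,0],[0,0,0],1],[[0,0,0],[0,0,0],1],[[0,0,0],[0,0,0],1],[[0,0,-0.03],[0,0,0],1],[[0,0,-0.04],[0,0,0],1],[[0,0,-0.04],[0,0,0],0.5],[[0,0,0],[0,0,0],0.5]]'
python3 - <<'E'
from h import *
st();im,W=cloud('wrist');save(im,'w3.png')
I=im.astype(int)
o=(I[...,0]>I[...,2]*1.5)&(I[...,0]>I[...,1]*1.15)&(abs(W[...,2]-.071)<.006)
P=W[o];print(len(P),np.median(P[:,2]),cv2.minAreaRect(P[:,:2].astype(np.float32)))
g=(W[...,2]<.04)&(W[...,2]>.015)&(W[...,0]>.45)&(W[...,0]<.56);B=W[g]
for lo in(.46,.48,.5,.52):
  Q=B[(B[:,0]>lo)&(B[:,0]<lo+.02)];print(lo,Q[:,1].min(),Q[:,1].max())
for lo in(-.08,-.05,.11,.14):
  Q=B[(B[:,1]>lo)&(B[:,1]<lo+.03)];print(lo,Q[:,0].min())
E
```

```text
time: 8.25
tool_pos: [0.4264, 0.0434, 0.1678]
tool_rot: [0.002, 0.963, -0.005, 0.268]
contact_force: [1.1, -0.5, 1.0]
gripper_width: 0.692
grasp_force: 0.0
t 8.25 p [0.4264 0.0434 0.1678] q [ 0.002   0.9634 -0.0048  0.2681] F [ 1.1 -0.5  1. ] w 0.692 g 0.0
9285 0.0713304533586169 ((0.49560990929603577, 0.042814381420612335), (0.050160396844148636, 0.10052326321601868), 89.32259368896484)
0.46 -0.09393732861441392 0.18450238215075637
0.48 -0.09500922908583916 0.18387033753781207
0.5 -0.09539073627807544 0.18386329606623547
0.52 -0.09566485852842464 0.18353723073567632
-0.08 0.4518034393889575
-0.05 0.452126962765109
0.11 0.453804160558918
0.14 0.45407081423479373
```

```bash
python3 - <<'E'
from h import *
plan([.400,.0428,.066],tgt(-.0096,np.radians(30)))
E
```

```text
t 8.3 p [0.4256 0.0434 0.1643] q [ 0.0018  0.9642 -0.0049  0.2652] F [-0.6  0.8 -1. ] w 0.603 g 0.0
turn [ 0.0011 -0.0133 -0.0004] | 0.013 then shift [-0.0713  0.0009  0.0723]
```

```bash
python3 -m inch '[[[-0.035,0,0],[0.001,-0.012,0],0.3],[[-0.036,0.0009,0],[0,0,0],0.3],[[0,0,0.024],[0,0,0],0.3],[[0,0,0.024],[0,0,0],0.3],[[0,0,0.024],[0,0,0],0.3],[[0,0,0],[0,0,0],0.3],[[0,0,0],[0,0,0],0.3]]'; python3 - <<'E'
from h import *
im,W=cloud('wrist');save(im,'w4.png')
C=np.array([.614,.0432]);y=-.0096;f=np.array([np.cos(y),np.sin(y)])
for d in(.072+.06,.072+.01,.072):plan([*(C-f*d),.066],tgt(y,np.radians(30)))
E
```

```text
time: 9.0
tool_pos: [0.4097, 0.0457, 0.0788]
tool_rot: [0.001, 0.97, -0.005, 0.244]
contact_force: [0.0, -0.1, 0.8]
gripper_width: 0.301
grasp_force: 0.0
t 9.05 p [0.4105 0.0456 0.0804] q [ 0.0016  0.9694 -0.0052  0.2455] F [ 0.3 -0.7  0.1] w 0.301 g 0.0
turn [ 0.0011  0.0276 -0.0009] | 0.028 then shift [0.0547 0.0004 0.0482]
t 9.05 p [0.4105 0.0456 0.0804] q [ 0.0016  0.9694 -0.0052  0.2455] F [ 0.3 -0.7  0.1] w 0.301 g 0.0
turn [ 0.0011  0.0276 -0.0009] | 0.028 then shift [0.098  0.0004 0.0732]
t 9.05 p [0.4105 0.0456 0.0804] q [ 0.0016  0.9694 -0.0052  0.2455] F [ 0.3 -0.7  0.1] w 0.301 g 0.0
turn [ 0.0011  0.0276 -0.0009] | 0.028 then shift [0.1067 0.0004 0.0782]
```

View pics/w4.png

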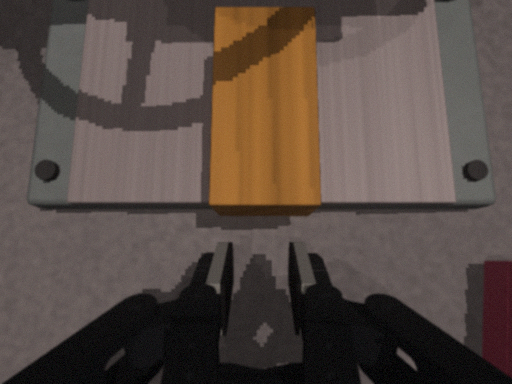

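The wrist view shows the fingers at (225,260) and (297,260), behind the block's near end (210–321, row 205). The bed is centred at column 262, so the block sits about 1.5 mm to the right. I step forward to leave the near-reach limit.

```bash
python3 -m inch '[[[0.0043,0.002,0.0025],[0,0,0],0.3],[[0.0043,0,0.0025],[0,0,0],0.3],[[0,0,0],[0,0,0],0.3]]'; python3 - <<'E'
from h import *
plan([.420,.0430,.066],tgt(-.0096,np.radians(30)))
E
```

```text
time: 9.35
tool_pos: [0.422, 0.0432, 0.082]
tool_rot: [0.002, 0.969, -0.005, 0.247]
contact_force: [-0.8, -0.9, -0.1]
gripper_width: 0.301
grasp_force: 0.0
t 9.35 p [0.422  0.0432 0.082 ] q [ 0.0018  0.9689 -0.0053  0.2475] F [-0.8 -0.9 -0.1] w 0.301 g 0.0
turn [ 0.0015  0.0234 -0.001 ] | 0.024 then shift [-0.0097  0.0003  0.0129]
```

```bash
python3 -m inch '[[[-0.004,0,0.007],[0,0.023,0],0.3],[[-0.004,0,0.007],[0,0,0],0.3],[[0,0,0],[0,0,0],0.3]]'; python3 - <<'E'
from h import *
s=plan([.420,.0430,.066],tgt(-.0096,np.radians(30)));print(np.round(manip.state()['joint_pos'],3))
E
```

```text
time: 9.65
tool_pos: [0.4196, 0.0436, 0.0629]
tool_rot: [0.002, 0.967, -0.005, 0.256]
contact_force: [-1.0, 0.5, -0.4]
gripper_width: 0.297
grasp_force: 0.0
t 9.65 p [0.4196 0.0436 0.0629] q [ 0.0016  0.9667 -0.0052  0.2559] F [-1.   0.5 -0.4] w 0.297 g 0.0
turn [ 0.001   0.006  -0.0009] | 0.006 then shift [ 0.0019  0.0005 -0.0025]
[-0.1   -0.637  2.554  0.067  0.71   1.442]
```

```bash
python3 -m inch '[[[0.0051,0,0.0012],[0,0.006,0],0.3],[[0.0087,-0.0001,0.005],[0,0,0],0.3],[[0.013,-0.0001,0.0075],[0,0,0],0.3],[[0.013,-0.0001,0.0075],[0,0,0],0.3],[[0.013,-0.0001,0.0075],[0,0,0],0.3],[[0.013,-0.0001,0.0075],[0,0,0],0.3],[[0.013,-0.0001,0.0075],[0,0,0],0.3],[[0,0,0],[0,0,0],0.3]]'
```

```text
time: 10.45
tool_pos: [0.5129, 0.0429, 0.0674]
tool_rot: [0.002, 0.965, -0.005, 0.261]
contact_force: [-0.2, -0.3, -0.1]
gripper_width: 0.298
grasp_force: 0.0
```

```bash
python3 - <<'E'
from h import *
st();im,W=cloud('wrist');save(im,'w5.png')
I=im.astype(int)
o=(I[...,0]>I[...,2]*1.5)&(I[...,0]>I[...,1]*1.15)&(abs(W[...,2]-.071)<.006)&(W[...,0]>.48)
P=W[o];print(len(P),np.median(P[:,2]),cv2.minAreaRect(P[:,:2].astype(np.float32)),P[:,0].min())
E
```

```text
t 10.45 p [0.5129 0.0429 0.0674] q [ 0.0018  0.9653 -0.0052  0.2612] F [-0.2 -0.3 -0.1] w 0.298 g 0.0
8330 0.07129042122835756 ((0.5539692640304565, 0.09120684117078781), (0.16208034753799438, 0.07098659873008728), 68.12921142578125) 0.4981695009016609
```

View pics/w5.png

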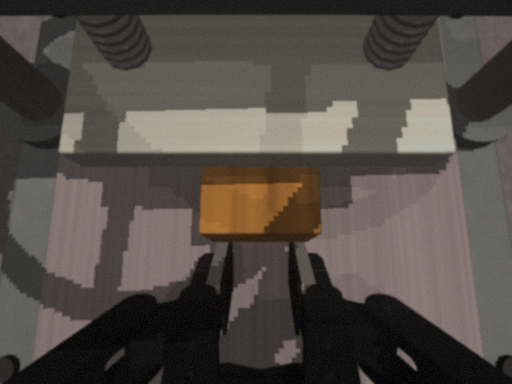

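The wrist view shows the block at (260,200) going squarely under the plate (edge at row 155, columns 60–455), with both fingers on its near end. I keep pushing.

```bash
python3 -m inch '[[[0.0087,-0.0001,0.005],[0,0,0],0.3],[[0.007,-0.0001,0.004],[0,0,0],0.3],[[0,0,0],[0,0,0],0.3]]'; python3 -m inch '[[[0.0035,0,0.002],[0,0,0],0.3],[[0,0,0],[0,0,0],0.3]]'; python3 -m inch '[[[0.0026,0,0.0015],[0,0,0],0.3],[[0,0,0],[0,0,0],0.3]]'
```

```text
time: 10.8
tool_pos: [0.5295, 0.043, 0.0668]
tool_rot: [0.002, 0.965, -0.005, 0.261]
contact_force: [-0.0, -0.1, -0.1]
gripper_width: 0.299
grasp_force: 0.0
time: 11.0
tool_pos: [0.5331, 0.043, 0.0666]
tool_rot: [0.002, 0.965, -0.005, 0.261]
contact_force: [-1.0, 0.4, 0.2]
gripper_width: 0.296
grasp_force: 0.0
time: 11.2
tool_pos: [0.5361, 0.043, 0.0665]
tool_rot: [0.002, 0.965, -0.005, 0.26]
contact_force: [1.0, -0.1, -1.0]
gripper_width: 0.301
grasp_force: 0.0
```

```bash
for i in 1; do python3 -m inch '[[[0.0026,0,0.0015],[0,0,0],0.3],[[0,0,0],[0,0,0],0.3]]'; python3 -m inch '[[[0.0017,0,0.001],[0,0,0],0.3],[[0,0,0],[0,0,0],0.3]]';  python3 -m inch '[[[0.0017,0,0.001],[0,0,0],0.3],[[0,0,0],[0,0,0],0.3]]'; done
```

```text
time: 11.4
tool_pos: [0.5392, 0.0429, 0.0664]
tool_rot: [0.002, 0.965, -0.005, 0.26]
contact_force: [-0.5, 0.6, 0.1]
gripper_width: 0.298
grasp_force: 0.0
time: 11.6
tool_pos: [0.5411, 0.0429, 0.0664]
tool_rot: [0.002, 0.965, -0.005, 0.26]
contact_force: [-0.4, 0.1, -0.6]
gripper_width: 0.298
grasp_force: 0.0
time: 11.8
tool_pos: [0.5425, 0.043, 0.0661]
tool_rot: [0.002, 0.966, -0.005, 0.259]
contact_force: [-6.1, -0.3, 4.4]
gripper_width: 0.297
grasp_force: 3.2
```

```bash
python3 -m inch '[[[0.0015,0,0.0009],[0,0,0],0.3],[[0,0,0],[0,0,0],0.3]]'; python3 - <<'E'
from h import *
im,W=cloud('wrist');save(im,'w6.png')
I=im.astype(int)
o=(I[...,0]>I[...,2]*1.5)&(I[...,0]>I[...,1]*1.15)&(W[...,2]>.035)&(W[...,2]<.075)&(W[...,0]>.52)&(abs(W[...,1]-.043)<.04)
P=W[o];print(len(P),P.min(0),P.max(0))
# fit near face: per y-bin min x
for lo in np.arange(.02,.065,.006):
  Q=P[(P[:,1]>lo)&(P[:,1]<lo+.006)]; 
  if len(Q): print(round(lo,3),np.percentile(Q[:,0],3).round(4))
g=(W[...,2]>.08)&(W[...,2]<.098)&(W[...,0]>.53)&(W[...,0]<.6)&(abs(W[...,1]-.043)<.09);Q=W[g]
print('plate',Q.min(0),Q.max(0))
E
```

```text
time: 12.0
tool_pos: [0.543, 0.043, 0.066]
tool_rot: [0.002, 0.966, -0.005, 0.257]
contact_force: [-23.5, -1.6, 20.0]
gripper_width: 0.302
grasp_force: 12.0
26 [0.52900408 0.01855935 0.0544183 ] [0.55271331 0.05577723 0.07494673]
0.026 0.5295
0.05 0.5379
plate [ 0.53000688 -0.02093058  0.08000302] [0.55857196 0.10741041 0.09799953]
```

View pics/w6.png

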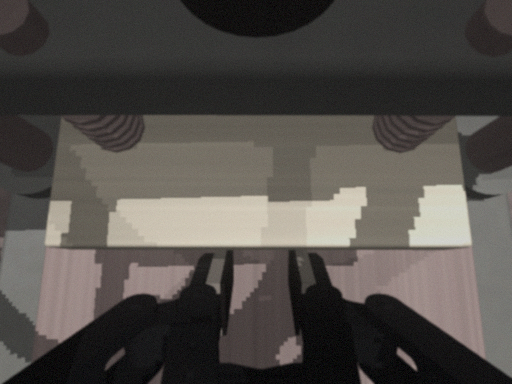

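The view shows both fingers just under the plate's front edge (row 248) and the block wholly underneath. A force of 23 N means it is seated on the stop. I back off and check with another look.

```bash
python3 -m inch '[[[-0.0087,0,-0.005],[0,0,0],0.3],[[-0.022,0,-0.0125],[0,0,0],0.3],[[-0.03,0,-0.0173],[0,0,0],0.3],[[-0.026,0,-0.015],[0,0,0],0.3],[[0,0,0],[0,0,0],0.3],[[0,0,0],[0,0,0],0.3]]'; python3 - <<'E'
from h import *
im,W=cloud('wrist');save(im[:230],'w7.png')
I=im.astype(int)
o=(I[...,0]>I[...,2]*1.4)&(I[...,0]>I[...,1]*1.1)&(W[...,2]>.033)&(W[...,2]<.075)&(W[...,0]>.52)&(abs(W[...,1]-.043)<.04)
P=W[o];print(len(P),P.min(0),P.max(0))
for lo in np.arange(.016,.07,.006):
  Q=P[(P[:,1]>lo)&(P[:,1]<lo+.006)]; 
  if len(Q)>5: print(round(lo,3),len(Q),np.median(Q[:,0]).round(4))
g=(W[...,2]>.08)&(W[...,2]<.098)&(W[...,0]>.53)&(W[...,0]<.6)&(abs(W[...,1]-.043)<.09);Q=W[g]
print('plate',Q.min(0),Q.max(0))
plan([.44,.043,.40],tgt(-.0096,np.radians(30)))
E
```

```text
time: 12.65
tool_pos: [0.4449, 0.0439, 0.0664]
tool_rot: [0.002, 0.965, -0.005, 0.262]
contact_force: [-0.0, -0.1, -0.0]
gripper_width: 0.299
grasp_force: 0.0
6571 [0.56121937 0.01722692 0.03300665] [0.57459598 0.06767175 0.07323923]
0.016 570 0.5632
0.022 798 0.5632
0.028 798 0.5632
0.034 798 0.5633
0.04 791 0.5633
0.046 789 0.5633
0.052 792 0.5634
0.058 795 0.5635
0.064 440 0.5636
plate [ 0.556067   -0.02119618  0.08782529] [0.55979123 0.10849004 0.0939984 ]
t 12.7 p [0.4456 0.0439 0.0667] q [ 0.0018  0.9652 -0.0053  0.2615] F [ 0.4 -0.5 -0. ] w 0.3 g 0.0
turn [ 0.0014 -0.0055 -0.0009] | 0.006 then shift [ 0.1618  0.0009 -0.2914]
```

The block is home: near face x = 0.563, about 1 mm off the plate's centre, and square. Now up and over to the knob.

```bash
python3 -m inch '[[[0.0206,0,-0.0364],[0,0,0],0.6],[[0.0206,0,-0.0364],[0,0,0],0.8],[[0.0206,0,-0.0364],[0,0,0],0.8],[[0.0206,0,-0.0364],[0,0,0],0.8],[[0.0206,0,-0.0364],[0,0,0],0.8],[[0.0206,0,-0.0364],[0,0,0],0.8],[[0.0206,0,-0.0364],[0,0,0],0.8],[[0.0206,0,-0.0364],[0,0,0],0.8]]' && python3 -m inch '[[[0,0,0],[0,-0.132,0],0.8],[[0,0,0],[0,-0.132,0],0.8],[[0,0,0],[0,-0.132,0],0.8],[[0,0,0],[0,-0.132,0],0.8],[[0,0,0],[0,0,0],0.8]]'
python3 - <<'E'
from h import *
plan([.60,-.031,.41],tgt(-.0096,0))
E
```

```text
time: 13.5
tool_pos: [0.4418, 0.0441, 0.403]
tool_rot: [0.002, 0.965, -0.005, 0.261]
contact_force: [0.2, -0.1, -1.3]
gripper_width: 0.799
grasp_force: 0.0
time: 14.0
tool_pos: [0.444, 0.044, 0.3991]
tool_rot: [0.0, 1.0, -0.006, -0.003]
contact_force: [-0.2, 0.3, -0.1]
gripper_width: 0.8
grasp_force: 0.0
t 14.0 p [0.444  0.044  0.3991] q [ 2.0e-04  1.0e+00 -5.5e-03 -2.8e-03] F [-0.2  0.3 -0.1] w 0.8 g 0.0
turn [ 0.0005  0.0055 -0.0015] | 0.006 then shift [ 0.1567  0.0735 -0.0109]
```

```bash
python3 -m inch '[[[0.039,0.0184,-0.003],[0,0.005,0],0.6],[[0.039,0.0184,-0.003],[0,0,0],0.6],[[0.039,0.0184,-0.003],[0,0,0],0.6],[[0.039,0.0184,-0.002],[0,0,0],0.6],[[0,0,0],[0,0,0],0.6],[[0,0,0],[0,0,0],0.6]]'
python3 - <<'E'
from h import *
s=st();im,W=cloud('wrist');save(im,'w8.png')
m=(W[...,2]>.30)&(W[...,2]<.345)&(np.hypot(W[...,0]-.643,W[...,1]+.031)<.03);P=W[m]
t=P[P[:,2]>np.percentile(P[:,2],90)-.004] if len(P) else P
if len(P): print(len(P),P[:,2].max(),'top',len(t),cv2.minEnclosingCircle(t[:,:2].astype(np.float32)),t.mean(0))
print([ (r['point'],r['score']) for r in manip.look_for('wrist','knob_mid')][:2])
rim=(W[...,2]>.26)&(W[...,2]<.296);print('rim z',np.percentile(W[rim][:,2],[5,50,95]))
i2,W=cloud('top')
m=(W[...,2]>.30)&(W[...,2]<.345)&(np.hypot(W[...,0]-.643,W[...,1]+.031)<.03);print('top',m.sum())
E
```

```text
time: 14.6
tool_pos: [0.5967, -0.0315, 0.4108]
tool_rot: [0.0, 1.0, -0.006, 0.002]
contact_force: [-1.5, 0.7, 0.0]
gripper_width: 0.598
grasp_force: 0.0
t 14.6 p [ 0.5967 -0.0315  0.4108] q [ 2.0e-04  1.0e+00 -5.8e-03  1.6e-03] F [-1.5  0.7  0. ] w 0.598 g 0.0
1380 0.3334333649527264 top 1123 ((0.6446003317832947, -0.030679436400532722), 0.011450945399701595) [ 0.64492603 -0.03065308  0.33021408]
[([0.6485, -0.0308, 0.3262], 0.73), ([0.3605, 0.319, 0.0268], 0.25)]
rim z [0.27935786 0.28499373 0.28729145]
top 0
```

View pics/w8.png

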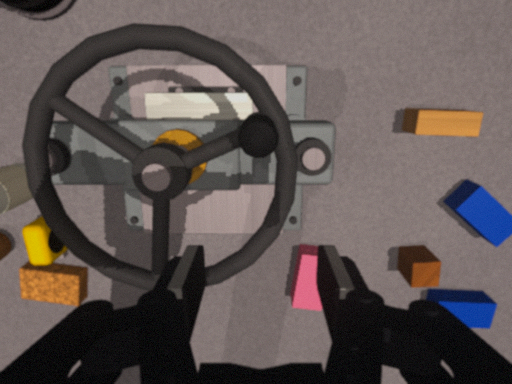

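The wrist view shows the knob at (258,135), the hub at (160,170), and clear space around the knob. Going to it.

```bash
python3 -m inch '[[[0.024,0,0],[0,0,0],0.6],[[0.0238,-0.001,0],[0,0,0],0.6],[[0,0,0.03],[0,0,0],0.6],[[0,0,0.03],[0,0,0],0.6],[[0,0,0.024],[0,0,0],0.6],[[0,0,0],[0,0,0],0.6],[[0,0,0],[0,0,0],0.6]]'; python3 - <<'E'
from h import *
plan([.6445,-.0307,.317],tgt(-.0096,0))
E
```

```text
time: 15.45
tool_pos: [0.6435, -0.0301, 0.3292]
tool_rot: [0.0, 1.0, -0.005, 0.002]
contact_force: [-0.7, 1.1, -0.1]
gripper_width: 0.602
grasp_force: 0.0
t 15.45 p [ 0.6435 -0.0301  0.3292] q [ 4.0e-04  1.0e+00 -5.1e-03  2.5e-03] F [-0.7  1.1 -0.1] w 0.602 g 0.0
turn [ 0.0008 -0.0049 -0.0007] | 0.005 then shift [0.001  0.0006 0.0122]
```

```bash
python3 -m inch '[[[0.001,0.0006,0.0115],[0,-0.004,0],0.6],[[0,0,0],[0,0,0],0.6],[[0,0,0],[0,0,0],0],[[0,0,0],[0,0,0],0],[[0,0,0],[0,0,0],0],[[0,0,0],[0,0,0],0],[[0,0,0],[0,0,0],0]]'; python3 - <<'E'
from h import *
s=st();C=np.array([.614,.042]);d=s['tool_pos'][:2]-C;print(np.hypot(*d),np.arctan2(d[1],d[0]))
E
```

```text
time: 16.15
tool_pos: [0.6452, -0.0308, 0.3175]
tool_rot: [-0.0, 1.0, -0.005, 0.0]
contact_force: [-2.2, 3.5, 4.6]
gripper_width: 0.28
grasp_force: 59.1
t 16.15 p [ 0.6452 -0.0308  0.3175] q [-0.0e+00  1.0e+00 -5.2e-03  3.0e-04] F [-2.2  3.5  4.6] w 0.28 g 59.1
0.0791632467555546 -1.1661881350253096
```

```bash
cat > arc.py <<'E'
import numpy as np
def arc(a0,n,step,r=.080):
    a=a0-step*np.arange(n+1); P=np.round(np.c_[r*np.cos(a),-r*np.sin(a),.016/2/np.pi*step*np.arange(n+1)],4)
    for i,d in enumerate(np.diff(P,axis=0)): print(np.round(d,4).tolist(), '--' if i%8==7 else '')
E
python3 -c "
from arc import *
arc(-1.157,40,.246)"
```

```text
[-0.0188, 0.0057, 0.0006] 
[-0.0196, 0.0009, 0.0007] 
[-0.0193, -0.004, 0.0006] 
[-0.0177, -0.0085, 0.0006] 
[-0.0151, -0.0125, 0.0006] 
[-0.0116, -0.0158, 0.0007] 
[-0.0074, -0.0182, 0.0006] 
[-0.0027, -0.0195, 0.0006] --
[0.0021, -0.0195, 0.0006] 
[0.0068, -0.0184, 0.0007] 
[0.011, -0.0162, 0.0006] 
[0.0147, -0.0131, 0.0006] 
[0.0174, -0.009, 0.0006] 
[0.0191, -0.0046, 0.0007] 
[0.0196, 0.0002, 0.0006] 
[0.019, 0.005, 0.0006] --
[0.0172, 0.0095, 0.0006] 
[0.0144, 0.0134, 0.0007] 
[0.0107, 0.0164, 0.0006] 
[0.0063, 0.0186, 0.0006] 
[0.0016, 0.0196, 0.0007] 
[-0.0031, 0.0194, 0.0006] 
[-0.0078, 0.018, 0.0006] 
[-0.012, 0.0155, 0.0006] --
[-0.0154, 0.0122, 0.0007] 
[-0.0179, 0.0081, 0.0006] 
[-0.0193, 0.0035, 0.0006] 
[-0.0196, -0.0014, 0.0006] 
[-0.0187, -0.006, 0.0007] 
[-0.0166, -0.0104, 0.0006] 
[-0.0136, -0.0142, 0.0006] 
[-0.0097, -0.0171, 0.0006] --
[-0.0053, -0.0189, 0.0007] 
[-0.0005, -0.0196, 0.0006] 
[0.0042, -0.0191, 0.0006] 
[0.0088, -0.0176, 0.0007] 
[0.0129, -0.0149, 0.0006] 
[0.016, -0.0113, 0.0006] 
[0.0183, -0.007, 0.0006] 
[0.0195, -0.0024, 0.0007] --
```

```bash
python3 -m inch '[[[-0.0188,0.0057,0.0006],[0,0,0],0],[[-0.0196,0.0009,0.0007],[0,0,0],0],[[-0.0193,-0.004,0.0006],[0,0,0],0],[[-0.0177,-0.0085,0.0006],[0,0,0],0]]'; python3 - <<'E'
from h import *
s=st();C=np.array([.614,.042]);d=s['tool_pos'][:2]-C;print(np.hypot(*d),np.arctan2(d[1],d[0])+.0096,'exp',-1.157-4*.246)
E
```

```text
time: 16.55
tool_pos: [0.5702, -0.0241, 0.315]
tool_rot: [-0.0, 1.0, -0.006, 0.002]
contact_force: [6.0, 7.5, 3.4]
gripper_width: 0.276
grasp_force: 60.0
t 16.55 p [ 0.5702 -0.0241  0.315 ] q [-3.0e-04  1.0e+00 -5.6e-03  2.1e-03] F [6.  7.5 3.4] w 0.276 g 60.0
0.07931151465301373 -2.1463674935679125 exp -2.141
```

Forces are small and it tracks well. Continue the circle.

```bash
python3 -m inch '[[[-0.0151,-0.0125,0.0006],[0,0,0],0],[[-0.0116,-0.0158,0.0007],[0,0,0],0],[[-0.0074,-0.0182,0.0006],[0,0,0],0],[[-0.0027,-0.0195,0.0006],[0,0,0],0]]'; python3 -m inch '[[[0.0021,-0.0195,0.0006],[0,0,0],0],[[0.0068,-0.0184,0.0007],[0,0,0],0],[[0.011,-0.0162,0.0006],[0,0,0],0],[[0.0147,-0.0131,0.0006],[0,0,0],0]]'; python3 - <<'E'
from h import *
s=st();C=np.array([.614,.042]);d=s['tool_pos'][:2]-C;print(np.hypot(*d),np.arctan2(d[1],d[0])+.0096,'exp',-1.157-12*.246+2*np.pi)
E
```

```text
time: 16.95
tool_pos: [0.5339, 0.0421, 0.3125]
tool_rot: [0.001, 1.0, -0.006, 0.002]
contact_force: [7.1, -0.7, 1.5]
gripper_width: 0.276
grasp_force: 59.9
time: 17.35
tool_pos: [0.5693, 0.1095, 0.31]
tool_rot: [0.001, 1.0, -0.005, 0.001]
contact_force: [1.4, -3.7, 4.9]
gripper_width: 0.28
grasp_force: 60.0
t 17.35 p [0.5693 0.1095 0.31  ] q [ 1.1e-03  1.0e+00 -5.2e-03  6.0e-04] F [ 1.4 -3.7  4.9] w 0.28 g 60.0
0.08095209792084744 2.1654068709492775 exp 2.1741853071795862
```

```bash
python3 -m inch '[[[0.0174,-0.009,0.0006],[0,0,0],0],[[0.0191,-0.0046,0.0007],[0,0,0],0],[[0.0196,0.0002,0.0006],[0,0,0],0],[[0.019,0.005,0.0006],[0,0,0],0],[[0.0172,0.0095,0.0006],[0,0,0],0],[[0.0144,0.0134,0.0007],[0,0,0],0],[[0.0107,0.0164,0.0006],[0,0,0],0],[[0.0063,0.0186,0.0006],[0,0,0],0]]'; python3 - <<'E'
from h import *
s=st();C=np.array([.614,.042]);d=s['tool_pos'][:2]-C;print(np.hypot(*d),np.arctan2(d[1],d[0])+.0096,'exp',-1.157-20*.246+2*np.pi)
E
```

```text
time: 18.15
tool_pos: [0.6929, 0.0574, 0.3049]
tool_rot: [0.001, 1.0, -0.005, 0.0]
contact_force: [-5.0, -0.0, 6.7]
gripper_width: 0.277
grasp_force: 60.1
t 18.15 p [0.6929 0.0574 0.3049] q [ 8.0e-04  1.0e+00 -5.2e-03  3.0e-04] F [-5.  -0.   6.7] w 0.277 g 60.1
0.08037713713907947 0.20231660165152032 exp 0.20618530717958627
```

```bash
python3 -m inch '[[[0.0016,0.0196,0.0007],[0,0,0],0],[[-0.0031,0.0194,0.0006],[0,0,0],0],[[-0.0078,0.018,0.0006],[0,0,0],0],[[-0.012,0.0155,0.0006],[0,0,0],0],[[-0.0154,0.0122,0.0007],[0,0,0],0],[[-0.0179,0.0081,0.0006],[0,0,0],0],[[-0.0193,0.0035,0.0006],[0,0,0],0],[[-0.0196,-0.0014,0.0006],[0,0,0],0]]'; python3 - <<'E'
from h import *
s=st();C=np.array([.614,.042]);d=s['tool_pos'][:2]-C;print(np.hypot(*d),np.arctan2(d[1],d[0])+.0096,'exp',-1.157-28*.246+2*np.pi)
E
```

```text
time: 18.95
tool_pos: [0.5975, -0.0354, 0.2999]
tool_rot: [-0.001, 1.0, -0.006, 0.001]
contact_force: [2.4, 8.3, 5.2]
gripper_width: 0.271
grasp_force: 60.1
t 18.95 p [ 0.5975 -0.0354  0.2999] q [-5.0e-04  1.0e+00 -5.5e-03  1.1e-03] F [2.4 8.3 5.2] w 0.271 g 60.1
0.07918453792063909 -1.7712193908860154 exp -1.7618146928204137
```

```bash
python3 -m inch '[[[-0.0187,-0.006,0.0007],[0,0,0],0],[[-0.0166,-0.0104,0.0006],[0,0,0],0],[[-0.0136,-0.0142,0.0006],[0,0,0],0],[[-0.0097,-0.0171,0.0006],[0,0,0],0],[[-0.0053,-0.0189,0.0007],[0,0,0],0],[[-0.0005,-0.0196,0.0006],[0,0,0],0]]' &&  python3 -m inch '[[[0.0042,-0.0191,0.0006],[0,0,0],0],[[0.0088,-0.0176,0.0007],[0,0,0],0],[[0.0129,-0.0149,0.0006],[0,0,0],0],[[0.016,-0.0113,0.0006],[0,0,0],0],[[0.0183,-0.007,0.0006],[0,0,0],0],[[0.0195,-0.0024,0.0007],[0,0,0],0],[[0,0,0],[0,0,0],0],[[0,0,0],[0,0,0],0]]'; python3 - <<'E'
from h import *
s=st();C=np.array([.614,.042]);d=s['tool_pos'][:2]-C;print(np.hypot(*d),'theta',4*np.pi+np.pi-np.arctan2(d[1],d[0])-.0096)
E
```

```text
time: 19.55
tool_pos: [0.5343, 0.0513, 0.2962]
tool_rot: [0.001, 1.0, -0.006, 0.001]
contact_force: [6.8, -1.1, 1.9]
gripper_width: 0.279
grasp_force: 60.1
time: 20.35
tool_pos: [0.6158, 0.123, 0.2924]
tool_rot: [0.0, 1.0, -0.005, 0.001]
contact_force: [3.1, 2.1, 5.7]
gripper_width: 0.275
grasp_force: 60.1
t 20.35 p [0.6158 0.123  0.2924] q [ 4.0e-04  1.0e+00 -5.3e-03  1.2e-03] F [3.1 2.1 5.7] w 0.275 g 60.1
0.08102125961638056 theta 14.15002173014692
```

```bash
python3 -m inch '[[[0,0,0],[0,0,0],0.6],[[0,0,0],[0,0,0],0.6],[[0,0,0],[0,0,0],0.6],[[0,0,-0.02],[0,0,0],0.6],[[0,0,-0.04],[0,0,0],0.6],[[0,0,-0.04],[0,0,0],0.6],[[-0.03,0,-0.03],[0,0,0],0.6],[[-0.05,0,-0.01],[0,0,0],0.6]]' && python3 -m inch '[[[-0.04,0,0],[0,0,0],0.6],[[-0.03,0,0],[0,0,0],0.6],[[0,0,0],[0,0,0],0.6],[[0,0,0],[0,0,0],0.6]]'
python3 - <<'E'
from h import *
a=np.load('a.npz')
i,W=cloud('scene');it,Wt=cloud('top')
save(np.hstack([cv2.resize(i[150:300,190:350],(400,375)),cv2.resize(it[90:240,180:340],(400,375))]),'final.png')
# knob
for n,w in(('s',W),('t',Wt)):
  m=(w[...,2]>.302)&(w[...,2]<.325)&(np.hypot(w[...,0]-.616,w[...,1]-.123)<.035)
  if m.sum(): P=w[m];c=cv2.minEnclosingCircle(P[:,:2].astype(np.float32));d=np.array(c[0])-[.614,.042];print(n,m.sum(),c,np.percentile(P[:,2],90),'theta',5*np.pi-np.arctan2(d[1],d[0])-.0096)
# plate top heights, crosshead top before/after
def h(w,lo,hi,xm,ym):
  m=(w[...,2]>lo)&(w[...,2]<hi)&(abs(w[...,0]-.614)<xm)&(abs(w[...,1]-.042)<ym);hh,e=np.histogram(w[m][:,2],np.arange(lo,hi,.004));return dict(zip(np.round(e,3).tolist(),hh.tolist()))
for n,w in(('s0',a['W1']),('s1',W),('t0',a['W2']),('t1',Wt)): print(n,h(w,.07,.18,.06,.07))
# bystanders moved?
for n,A,B in(('s',a['W1'],W),('t',a['W2'],Wt)):
  dz=abs(A[...,2]-B[...,2]);v,u=np.where(dz>.01);print(n,[(int(x),int(y)) for x,y in list(zip(u,v))[::60]])
E
```

```text
time: 21.15
tool_pos: [0.5364, 0.1229, 0.4344]
tool_rot: [0.0, 1.0, -0.006, 0.002]
contact_force: [0.2, 0.2, 1.3]
gripper_width: 0.599
grasp_force: 0.0
time: 21.55
tool_pos: [0.4654, 0.124, 0.4311]
tool_rot: [0.0, 1.0, -0.005, 0.0]
contact_force: [0.4, -0.8, -0.2]
gripper_width: 0.597
grasp_force: 0.0
s 44 ((0.6133015155792236, 0.12293198704719543), 0.011645188555121422) 0.30568727667047346 theta 14.11893664422621
t 9 ((0.6211806535720825, 0.11585262417793274), 0.005872530397027731) 0.30549375503539405 theta 14.224491776556802
s0 {0.07: 0, 0.074: 0, 0.078: 0, 0.082: 12, 0.086: 44, 0.09: 60, 0.094: 48, 0.098: 133, 0.102: 516, 0.106: 81, 0.11: 9, 0.114: 17, 0.118: 12, 0.122: 10, 0.126: 19, 0.13: 49, 0.134: 63, 0.138: 47, 0.142: 69, 0.146: 210, 0.15: 162, 0.154: 21, 0.158: 38, 0.162: 0, 0.166: 0, 0.17: 0, 0.174: 0}
s1 {0.07: 52, 0.074: 49, 0.078: 60, 0.082: 226, 0.086: 401, 0.09: 31, 0.094: 17, 0.098: 13, 0.102: 10, 0.106: 48, 0.11: 47, 0.114: 60, 0.118: 73, 0.122: 359, 0.126: 136, 0.13: 47, 0.134: 54, 0.138: 28, 0.142: 8, 0.146: 12, 0.15: 7, 0.154: 13, 0.158: 6, 0.162: 3, 0.166: 0, 0.1
[... 12190 characters left out ...]
370), (428, 370), (488, 370), (187, 371), (253, 371), (430, 371), (490, 371), (188, 372), (253, 372), (426, 372), (486, 372), (184, 373), (253, 373), (418, 373), (479, 373), (176, 374), (241, 374), (403, 374), (463, 374), (161, 375), (230, 375), (393, 375), (454, 375), (151, 376), (217, 376), (277, 376), (434, 376), (494, 376), (194, 377), (260, 377), (413, 377), (473, 377), (171, 378), (236, 378), (388, 378), (449, 378), (509, 378), (213, 379), (273, 379), (420, 379), (480, 379), (178, 380), (243, 380), (389, 380), (450, 380), (92, 381), (214, 381), (274, 381), (415, 381), (475, 381), (173, 382), (239, 382), (377, 382), (437, 382), (498, 382), (198, 383), (263, 383), (397, 383), (457, 383)]
```

View pics/final.png

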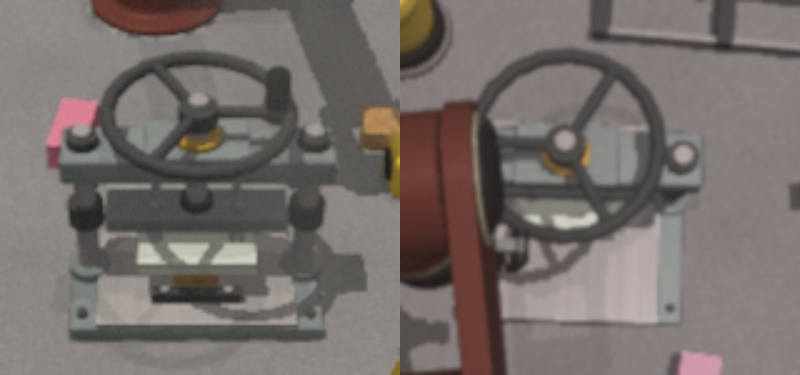

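The left panel shows the block at (195,281), centred against the dark stop at (197,295), with the plate resting on it. The plate's top surface is at 0.086, as expected for contact. The crosshead dropped about 8 mm further than the plate, which is half a turn of squeeze. The knob reads about 14.1 rad, and the hand is clear.

```bash
python3 -c "
from plant import manip
print(manip.job_done())"
```

```text
the job is handed in; nothing more can be done
None
```

The job is handed in at about 22 s: the block is flat on the bed, square against the stop and about 1 mm off centre, and the wheel is half a turn past contact (about 14.1 rad) with the gripper clear of everything.

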